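Set up a two-speed platform shaker

TASK

Get the shaker ready and start it, pushing and pressing only. First push the red petri dish along the shaker's platform until it rests against the orange rail at the back, keeping it flat on the platform; then push the red-knobbed gear lever from the white mark, past the first notch (yellow), to its second stop (green); then press the green start button fully down and let it come back up. Do not lift the dish, do not press start before the lever is at the second stop, and leave the vial, timer, pipette, forceps and marker where they are.

Things in the scene. Friction and masses are not known exactly. Their poses are not given: they have to be found in the camera images.
- shaker: White bench shaker fixed to the worktop, 220 (x) x 300 (y) x 60 mm high, origin under its centre; x to its back, y to its left, z up. Left: platform with black mat, top at z = 75, x -100 to +95, y -10 to +140 mm. Right: flat panel, top at z = 61 mm, with the gear lever in the middle (y = -95) and the start button in front of it (x = -75, y = -95 mm).
- dish: Round flat glass petri dish with red contents, 90 mm across, 18 mm high, 35 g, loose on the platform; origin at the centre of its underside. It starts 45 to 60 mm in front of where it shall go and up to 8 mm to either side.
- dish_seat (a point): Where the centre of the dish's underside lies when the dish rests against the middle of the orange stop rail: shaker frame (25, 65, 75) mm; its axes are the shaker's. The straight rail is 45 to 53 mm behind this point, 130 mm long along the shaker's y, its lower edge 3 mm and its top 17 mm above the mat. The dish may rest anywhere along its middle 50 mm.
- lever_pivot (a point): Hinge axis (along the shaker's y) of the gear lever: shaker frame (25, -95, 48) mm, inside a fixed dark slotted half-drum, 42 mm radius, 32 mm wide, top 90 mm above the worktop. Marks on the drum: white (neutral, to the front), yellow (first notch, on top), green (second stop, to the back).
- gear (a joint): Gear lever angle: 0 = neutral, leaning 0.4 rad to the shaker's front (white); 0.4 = first notch, upright (yellow); 0.8 = second and last stop, leaning 0.4 rad back (green). Grows as the knob is pushed along the shaker's +x. A spring detent pulls it to the nearest of the three; crests at about 0.2 and 0.6 rad; 6 to 9 N at the knob passes a crest.
- gear_knob (a point): Middle of the red knob at the lever's end, 68 mm from the pivot; the knob is 20 mm thick and 28 mm long along the lever, which is an 8 mm steel rod. The knob's top is at most 128 mm above the worktop.
- start (a joint): Start button travel: 0 = up, 0.006 m = fully down; springs back. About 5 N when fully down.
- start_top (a point): Centre of the top of the green start button, 26 mm across; it is pressed straight down.
- vial: Red-capped vial, 25 mm across, 51 mm high, standing loose on the back of the shaker's panel between rail and lever; origin under its centre. Bystander.
- timer: Small white timer, 66x58x20 mm, on the worktop to the right. Bystander; origin under its centre.
- pipette: White and blue micropipette, 250 mm long, lying on the worktop to the left. Bystander; origin under its centre.
- forceps: Steel forceps, 128 mm long, lying on the worktop to the left. Bystander; origin under its centre.
- marker_blue: Blue marker, 136 mm long, lying on the worktop to the right. Bystander; origin under its centre.
Mind the look-alikes: they are no part of the job. What is shaped like the dish but turquoise is not meant.

How it is judged:
On the way, in this order (a step that is already met when the one before it is completed fails the run):
1. the dish is pushed against the rail (x of dish in the frame of dish_seat between -0.005 and 0.005 m and y of dish in the frame of dish_seat between -0.028 and 0.028 m and linear speed of dish below 0.02 m/s), for 0.2 s.
2. the gear lever is at the second stop (value of joint gear above 0.74 rad), for 0.2 s.
3. the start button is fully down (value of joint start above 0.0045 m and value of joint gear above 0.74 rad), for 0.05 s.
At the end, for the whole second after the job is handed in: The dish lies flat on the platform against the orange rail (gap under 5 mm, centre within 28 mm of the rail's middle), the gear lever is at the second stop (over 0.74 rad), and the start button, having been pressed fully (over 4.5 mm), is up again (x of dish in the frame of dish_seat between -0.005 and 0.005 m and y of dish in the frame of dish_seat between -0.028 and 0.028 m and angle between dish's own z axis and vertical below 0.06 rad and height (world z) of dish between 0.07 and 0.08 m and linear speed of dish below 0.01 m/s and value of joint gear above 0.74 rad and value of joint start below 0.002 m); the robot touches nothing.
It fails at once if the dish is lifted or tipped (height (world z) of dish above 0.087 m or angle between dish's own z axis and vertical above 0.2 rad).
It fails at once if start is pressed before the lever is at the second stop (value of joint start above 0.004 m and value of joint gear below 0.7 rad).
It fails at once if a bystander is moved more than 20 mm or knocked over (distance of any of vial, timer, pipette, forceps, marker_blue from where it was at the start of the episode above 0.02 m or angle between vial's own z axis and vertical above 0.4 rad).
It also fails if it takes over 51 s, if anything falls off the work surface, if the arm or the gripper's body presses on something with over 40 N, if the wrist force passes 120 N, or if a joint passes its speed limit or range.

ROBOT

A 6-joint arm with a two-finger parallel gripper is mounted at the origin on a cart in front of the work surface, level with it; the furniture and walls round the work are solid. World frame = base frame: x ahead of the robot, y to its left, z up, the work surface at z = 0. Lengths are in m, angles in rad, forces in N, time in s.
With the tool pointing down it reaches from about 0.375 to 0.975 m from the base axis. Payload 3.8 kg.
Tool frame: the origin (TCP) lies midway between the tips of the shut fingers; the grasp point (between the pads) lies 19 mm behind it; z points along the fingers, y is the line along which they close (so a half turn about z gives the same grasp; the last joint's range is limited). The gripper opens to 85 mm and grips with 20 to 120 N. Pads are 22 mm wide; open, the fingers measure 114 mm over their backs; the gripper's body (76 mm by 85 mm) begins 54 mm behind the grasp point. The pads swing forward as they close: fully open they stand 13 mm farther back than shut.
Start: joints at [-1.145, 0.264, 1.604, -0, 1.274, -0.037], TCP at [0.301, -0.604, 0.202] pointing down, gripper open.
Joint ranges: [-2.63, 2.63], [-0.94, 2.18], [0.31, 2.57], [-1.31, 4.45], [0, 2.66], [-2.55, 2.55]. Speed limits (rad/s): [2.57, 2.57, 3.14, 3.14, 3.14, 3.14].

INTERFACE

Orientations are given as a rotation vector (axis times angle).
In Python, from workcell import status, read_camera, workorder, masks_of gives the robot as it stands.
- The arm moves only by the tool drive_tool, never from a script. Its argument "rows" is a list of rows, each a list of 7 numbers: the turn, a rotation vector about the tool's x, y, z in degrees, then the shift along the tool's x, y, z in m, then the opening, from 0 (shut) to 1 (fully open). In form: [[ax, ay, az, tx, ty, tz, claw], ...]. A call has 1 to 8 rows; each row shifts and turns the commanded pose from where the row before left it, along the tool's axes as they then stand; what a row does not reach is not made up. A row lasts 1/12 s, in which the tool goes at most 41.7 mm and 7.16 degrees, less where a joint would pass 70% of its speed; a pose out of reach is approached as far as the arm can. A call is refused whole if a number of a shift passes 0.0417 or a number of a turn 7.16, either way. A call with a gripper value outside its range is refused whole. The fingers move at their own pace and stop on an object; "force" is the grip in N (left out, the last holds). Time passes only in rows, so rows that do not move let the fingers close. It gives the time, the measured TCP pose, the force, the opening and the grip force at its end, in the units of the state.
- status.read_state(): the state, without advancing time (a new reading comes with each control period).
- read_camera(name): name is "scene" or "top"; returns a dict with "color" (384x512x3 uint8, red, green, blue), "intrinsics" (3x3 intrinsics, pixels), "world_from_camera" (4x4, takes a point from camera to world coordinates). Camera axes: x right, y up, looking along -z (the intrinsics and any distortion apply to the point x, -y, -z); pixel columns grow to the right and rows downward; lengths in m; the calibration is good to about 2 mm. A picture is of the moment at which its call begins. There is no depth.
- workorder.finish_job(): hands the job in; it is judged then, once.
Trained networks look in a picture, given as the dict that the camera call returned (one of the last four; its "shot" number tells which), for a name from the list of things; names that differ only in an ending like _2 or _b are one class to them, and where a whole thing is asked for, a point or a joint stands for the part that bears it (a point fixed in the world has none). Each returns a list of dicts, best first, with "score" (0 to 1); they miss things now and then, are a little off and sometimes report something else, mostly with a low value. They report only what shows in the picture. A call takes as long as a camera call. They do not tell look-alikes from the thing itself.
- masks_of(picture, name): "mask" (384x512 bool, what is visible of it) and "bbox" ([left, top, right, bottom] in pixels, round what is visible of it).
The state is a dict: "time": time; "q": joint angles; "joint_vel": joint speeds; "joint_torque": joint torques, N m; "tool_pos": TCP position; "tcp_rot": TCP orientation; "wrist_force": force on the tool from outside, world axes, zero at the start; "torque": the same for the moment, N m; "width": opening from 0.0 (shut) to 1.0 (fully open); "grip_force": force on a finger pad.
Only numpy, scipy, OpenCV 4.12 (cv2) and the standard library are available. Lean on these libraries where they do the work, as an engineer would, in place of code of your own. Each camera call takes 0.05 s, during which the arm holds its last target. There are 200 camera calls.

## Working session

There is one attempt and no reset: what is moved stays moved. The work goes in short steps, Python scripts to look and compute and a tool call to move; the robot and the scene stay as the last step left them, time stands still between calls to the robot, and variables do not carry over. Pictures are saved under pics/ and viewed, at most 10 in all, crops included, and the job is handed in when it is done.

Besides the shell and the picture viewer there is one more tool, called after "Request:" as name(argument=value, ...) on one line, values as JSON. drive_tool: Moves the arm, as the interface text tells. Its arguments: {"type":"object","properties":{"rows":{"type":"array"},"force":{"type":"number"}},"required":["rows"]}

```bash
mkdir -p pics; cat > h.py <<'E'
import numpy as np, cv2
from workcell import status, read_camera, workorder, masks_of
def ray(p,u,v):
    K=p["intrinsics"];T=p["world_from_camera"]
    d=np.array([(u-K[0][2])/K[0][0],-(v-K[1][2])/K[1][1],-1.0])
    return T[:3,3],T[:3,:3]@d
def at_z(p,u,v,z):
    o,d=ray(p,u,v); return o+d*(z-o[2])/d[2]
def proj(p,X):
    T=p["world_from_camera"];K=p["intrinsics"]
    c=T[:3,:3].T@(np.array(X)-T[:3,3]); return K[0][0]*c[0]/-c[2]+K[0][2], K[1][2]+K[1][1]*c[1]/c[2]
E
python3 - <<'E'
from h import *
s=status.read_state(); print({k:np.round(v,3) for k,v in s.items()})
ims=[]
for c in("top","scene"):
    p=read_camera(c); p["world_from_camera"]=np.array(p["world_from_camera"]); print(c,np.round(p["world_from_camera"],3).tolist(),np.round(p["intrinsics"],1).tolist(),[k for k in p])
    cv2.imwrite(f"pics/{c}0.png",p["color"][:,:,::-1])
    for n in("shaker","dish","gear_knob","start_top","vial"):
        for m in masks_of(p,n)[:3]:
            ys,xs=np.nonzero(m["mask"]); print(n,round(m["score"],2),m["bbox"],len(xs),xs.mean().round(1),ys.mean().round(1), at_z(p,xs.mean(),ys.mean(),{"dish":.09,"shaker":.06,"gear_knob":.11,"start_top":.067,"vial":.11}[n]).round(3))
E
```

```text
{'time': np.float64(0.0), 'q': array([-1.145,  0.265,  1.605, -0.   ,  1.274, -0.037]), 'joint_vel': array([ 0.003,  0.001, -0.001, -0.   ,  0.   ,  0.   ]), 'joint_torque': array([ 2.0000e-03, -5.1510e+01, -3.6732e+01, -0.0000e+00,  1.3000e-02,
       -0.0000e+00]), 'tool_pos': array([ 0.301, -0.603,  0.201]), 'tcp_rot': array([-3.056e+00, -7.200e-01,  1.000e-03]), 'wrist_force': array([ 0.257,  0.33 , -0.33 ]), 'torque': array([-0.03 , -0.011, -0.018]), 'grip_force': np.float64(0.0), 'width': np.float64(1.003)}
top [[0.011, 0.995, -0.102, 0.398], [-1.0, 0.013, 0.023, -0.005], [0.024, 0.101, 0.995, 1.321], [0.0, 0.0, 0.0, 1.0]] [[436.4, 0.0, 254.7], [0.0, 436.4, 189.2], [0.0, 0.0, 1.0]] ['color', 'intrinsics', 'world_from_camera', 'shot']
shaker 0.74 [175.2, 141.0, 277.8, 220.0] 6971 230.1 182.2 [0.546 0.038 0.06 ]
dish 0.96 [185.8, 176.6, 219.1, 205.9] 852 201.6 191.4 [0.515 0.117 0.09 ]
dish 0.93 [291.2, 156.9, 320.1, 186.5] 742 304.3 171.1 [ 0.577 -0.174  0.09 ]
dish 0.86 [207.4, 237.9, 235.8, 274.3] 738 221.5 255.0 [0.338 0.058 0.09 ]
gear_knob 0.41 [257.0, 175.6, 263.7, 181.4] 
[... 273 characters left out ...]
.7, 184.2], [0.0, 0.0, 1.0]] ['color', 'intrinsics', 'world_from_camera', 'shot']
shaker 0.63 [186.8, 162.6, 292.9, 262.0] 5382 241.7 211.1 [0.534 0.078 0.06 ]
dish 0.94 [166.5, 193.6, 196.9, 216.7] 583 181.3 205.2 [0.689 0.162 0.09 ]
dish 0.85 [289.7, 228.1, 321.0, 262.0] 707 303.3 242.6 [0.318 0.121 0.09 ]
dish 0.75 [226.4, 202.3, 253.5, 229.2] 619 240.6 217.0 [0.513 0.121 0.09 ]
start_top 0.7 [223.0, 275.2, 255.8, 356.9] 663 238.1 308.0 [0.389 0.362 0.067]
start_top 0.44 [274.5, 181.9, 283.4, 191.9] 55 278.3 187.4 [ 0.475 -0.055  0.067]
start_top 0.3 [167.3, 265.2, 199.1, 280.9] 38 176.6 274.1 [0.579 0.352 0.067]
vial 0.57 [257.5, 170.9, 260.4, 175.4] 18 256.9 172.1 [ 0.547 -0.046  0.11 ]
```

View pics/top0.png

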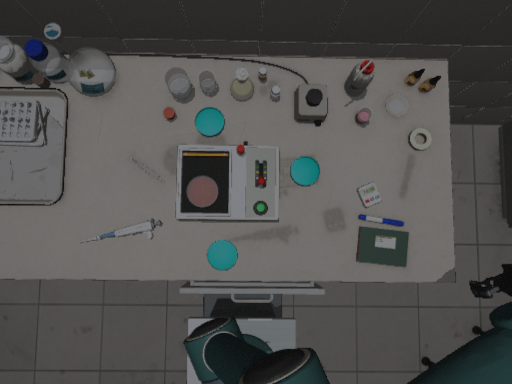

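View pics/scene0.png

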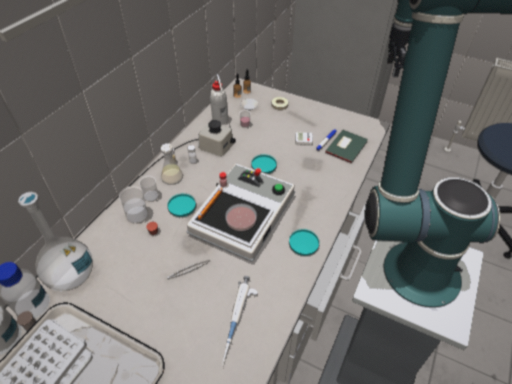

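```bash
python3 - <<'E'
from h import *
out=[]
for c,(x0,y0,x1,y1) in(("top",(165,135,290,230)),("scene",(180,155,305,265))):
    p=read_camera(c); im=p["color"]; hsv=cv2.cvtColor(im,cv2.COLOR_RGB2HSV).astype(int); H,S,V=hsv[...,0],hsv[...,1],hsv[...,2]
    roi=np.zeros(H.shape,bool); roi[y0:y1,x0:x1]=1
    for n,m,z in(("rail",(H>8)&(H<24)&(S>150)&(V>110),.092),("green",(H>50)&(H<80)&(S>130)&(V>70),.07),("red",((H<6)|(H>174))&(S>150)&(V>80),.11)):
        nn,lab,st,ce=cv2.connectedComponentsWithStats((m&roi).astype(np.uint8))
        for i in range(1,nn):
            if st[i,4]<8: continue
            ys,xs=np.nonzero(lab==i); r=cv2.minAreaRect(np.c_[xs,ys].astype(np.float32))
            print(c,n,st[i].tolist(),ce[i].round(1),at_z(p,*ce[i],z).round(4))
            if n=="rail":
                o=np.argsort(xs); d=np.polyfit(at_z(p,0,0,z)[:0],[],0) if 0 else None
                P=np.array([at_z(p,u,v,z) for u,v in zip(xs,ys)]); q=np.polyfit(P[:,1],P[:,0],1); print(" slope",q, P[:,1].min(),P[:,1].max(),P[:,0].min(),P[:,0].max())
    cr=cv2.resize(im[y0:y1,x0:x1,::-1],None,fx=6,fy=5.9 if c=="top" else 5.4,interpolation=cv2.INTER_CUBIC)
    cv2.imwrite(f"pics/{c}1.png",cr)
E
```

```text
top rail [188, 153, 35, 3, 52] [201. 154.] [0.6219 0.1211 0.092 ]
 slope [-0.01101919  0.62325805] 0.06134527318059977 0.15793632956839918 0.6184381532605605 0.6245402996949857
top green [256, 203, 9, 9, 62] [260.2 207.2] [ 0.4736 -0.0497  0.07  ]
top red [237, 145, 7, 7, 39] [240.2 148.2] [0.6367 0.0097 0.11  ]
top red [258, 177, 7, 7, 36] [260.8 180.3] [ 0.5466 -0.0493  0.11  ]
scene rail [202, 191, 19, 24, 74] [210.6 202.1] [0.6183 0.1136 0.092 ]
 slope [-0.00162527  0.61851576] 0.0619075121782533 0.16390560568688872 0.6142533318393972 0.6225051654367943
scene green [275, 185, 8, 6, 41] [278.3 187.4] [ 0.4742 -0.0528  0.07  ]
scene red [255, 169, 5, 6, 24] [257.1 171.6] [ 0.5469 -0.0485  0.11  ]
scene red [220, 173, 6, 6, 27] [222.4 175.2] [0.6344 0.0151 0.11  ]
```

View pics/top1.png

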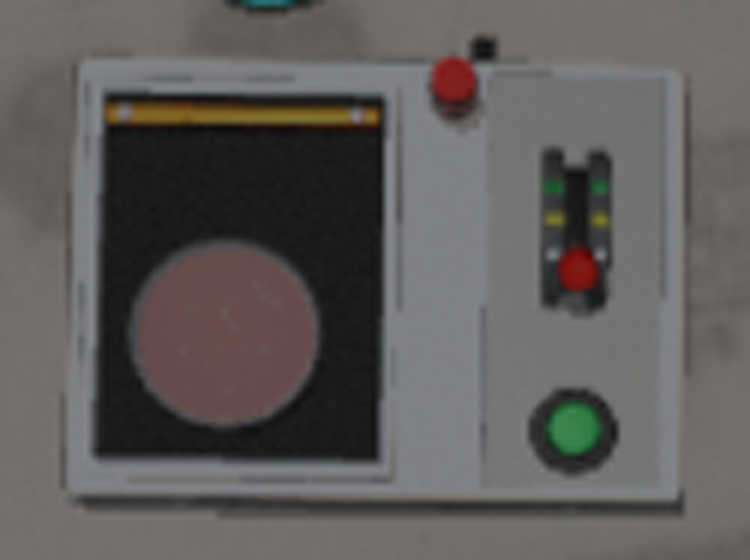

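View pics/scene1.png

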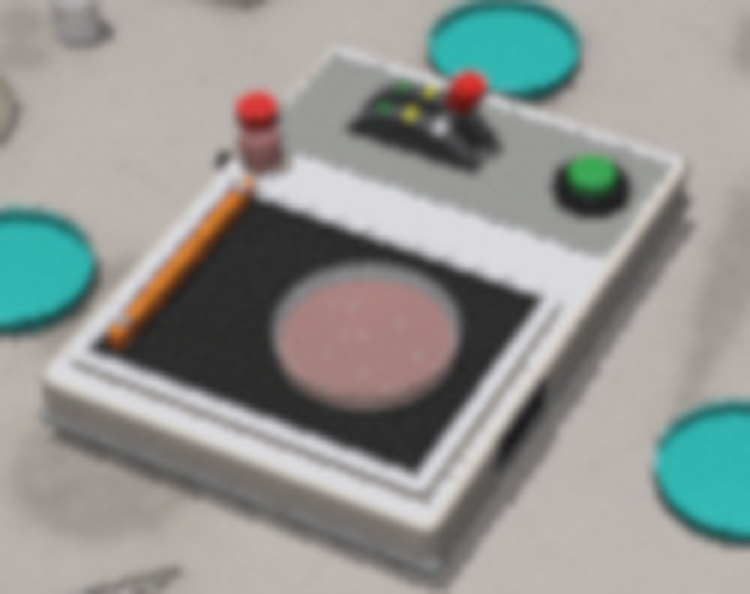

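```bash
python3 - <<'E'
from h import *
from scipy.optimize import least_squares
t=read_camera("top"); s=read_camera("scene")
T=lambda u,v:(165+u/6,135+v/5.9); S=lambda u,v:(180+u/6,155+v/5.4)
O=[]
knob=(25-68*np.sin(.4),-95,48+68*np.cos(.4))
O+=[(t,(260.2,207.2),(-75,-95,69)),(s,(278.3,187.4),(-75,-95,69)),(t,(260.8,180.3),knob),(s,(257.1,171.6),knob)]
O+=[(t,T(105,115),(74,130,92)),(t,T(382,117),(74,0,92)),(s,S(112,330),(74,130,90)),(s,S(250,183),(74,0,90))]
for u,v,x,y in((78,60,110,150),(683,72,110,-150),(680,500,-110,-150),(68,496,-110,150)): O.append((t,T(u,v),(x,y,60)))
for u,v,x,y in((48,378,110,150),(335,52,110,-150),(683,163,-110,-150),(432,525,-110,150)): O.append((s,S(u,v),(x,y,60)))
def w(q,P): c,si=np.cos(q[2]),np.sin(q[2]); P=np.array(P)/1e3; return np.array([q[0]+c*P[0]-si*P[1],q[1]+si*P[0]+c*P[1],P[2]])
f=lambda q:np.concatenate([np.array(proj(p,w(q,P)))-np.array(uv) for p,uv,P in O])
r=least_squares(f,[.55,.04,0],loss="soft_l1"); print(r.x.round(4)); print(f(r.x).reshape(-1,2).round(1).tolist())
q=r.x
for n,P in(("button",(-75,-95,67)),("knob",knob),("seat",(25,65,75)),("pivot",(25,-95,48)),("knob2",(25+68*np.sin(.4),-95,48+68*np.cos(.4)))): print(n,w(q,P).round(4))
d=[at_z(t,202.4,191.3,.089),at_z(s,*S(367,335),.089)]; print("dish",np.round(d,4))
m=np.mean(d,0)[:2]-w(q,(25,65,75))[:2]; c,si=np.cos(q[2]),np.sin(q[2]); print("rel seat",c*m[0]+si*m[1],-si*m[0]+c*m[1])
from scipy.spatial.transform import Rotation as R
print(R.from_rotvec(status.read_state()["tcp_rot"]).as_matrix().round(3))
E
```

```text
[0.5467 0.0451 0.0038]
[[0.1, 0.6], [0.2, 1.0], [0.2, 0.3], [0.6, -0.3], [-0.7, -0.2], [-1.1, -0.0], [0.1, 0.6], [-0.1, -1.4], [-1.2, -1.1], [0.4, -2.0], [0.9, 0.5], [-1.5, 0.4], [-2.5, -1.4], [-0.6, -3.4], [1.7, -2.3], [0.6, 0.1]]
button [ 0.472  -0.0502  0.067 ]
knob [ 0.5456 -0.0499  0.1106]
seat [0.5714 0.1102 0.075 ]
pivot [ 0.572  -0.0498  0.048 ]
knob2 [ 0.5985 -0.0497  0.1106]
dish [[0.5156 0.1149 0.089 ]
 [0.5123 0.1196 0.089 ]]
rel seat -0.05742816968793921 0.007240545324502419
[[ 0.895  0.446  0.   ]
 [ 0.446 -0.895 -0.   ]
 [-0.     0.    -1.   ]]
```

Request:
drive_tool(rows=[[0, 0, 6.62, 0, 0, 0, 0.35], [0, 0, 6.62, 0, 0, 0, 0.35], [0, 0, 6.62, 0, 0, 0, 0.35], [0, 0, 6.62, 0, 0, 0, 0.35], [0, 0, 0, 0.015, -0.04, 0, 0.35], [0, 0, 0, 0.015, -0.04, 0, 0.35], [0, 0, 0, 0.015, -0.04, 0, 0.35], [0, 0, 0, 0.015, -0.04, 0, 0.35]])

```text
time: 1.47
tool_pos: [0.36, -0.4465, 0.2022]
tcp_rot: [-3.141, 0.001, -0.0]
wrist_force: [1.6, 0.0, 0.9]
width: 0.346
grip_force: 0.0
```

Request:
drive_tool(rows=[[0, 0, 0, 0.007, -0.04, 0, 0.35], [0, 0, 0, 0.007, -0.04, 0, 0.35], [0, 0, 0, 0.007, -0.04, 0, 0.35], [0, 0, 0, 0.007, -0.04, 0, 0.35], [0, 0, 0, 0.007, -0.04, 0, 0.35], [0, 0, 0, 0.007, -0.04, 0, 0.35], [0, 0, 0, 0.007, -0.04, 0, 0.35], [0, 0, 0, 0.007, -0.04, 0, 0.35]])

```text
time: 2.13
tool_pos: [0.4155, -0.1261, 0.2027]
tcp_rot: [3.141, 0.0, 0.002]
wrist_force: [0.5, 0.1, 0.5]
width: 0.354
grip_force: 0.0
```

Request:
drive_tool(rows=[[0, 0, 0, 0.002, -0.04, 0, 0.35], [0, 0, 0, 0.002, -0.04, 0, 0.35], [0, 0, 0, 0.002, -0.04, 0, 0.35], [0, 0, 0, 0.002, -0.04, 0, 0.35], [0, 0, 0, 0.002, -0.04, 0, 0.35], [0, 0, 0, 0.002, -0.04, 0, 0.35], [0, 0, 0, 0, 0, 0, 0.35], [0, 0, 0, 0, 0, 0, 0.35]])

```text
time: 2.8
tool_pos: [0.4272, 0.1142, 0.2025]
tcp_rot: [3.141, 0.01, 0.0]
wrist_force: [-0.3, -0.4, -0.2]
width: 0.348
grip_force: 0.0
```

Request:
drive_tool(rows=[[0, 0, 0, 0, 0, 0.03, 0.35], [0, 0, 0, 0, 0, 0.03, 0.35], [0, 0, 0, 0, 0, 0.03, 0.35], [0, 0, 0, 0, 0, 0.02, 0.35], [0, 0, 0, 0, 0, 0.01, 0.35], [0, 0, 0, 0, 0, 0, 0.35], [0, 0, 0, 0, 0, 0, 0.35]])

```text
time: 3.38
tool_pos: [0.4277, 0.1112, 0.0826]
tcp_rot: [3.141, -0.001, -0.0]
wrist_force: [0.4, 0.7, 1.0]
width: 0.348
grip_force: 0.0
```

```bash
python3 - <<'E'
from h import *
p=read_camera("scene"); im=p["color"][160:280,170:320,::-1]
cv2.imwrite("pics/s2.png",cv2.resize(im,None,fx=5,fy=5,interpolation=cv2.INTER_CUBIC))
E
```

```text
(no output)
```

View pics/s2.png

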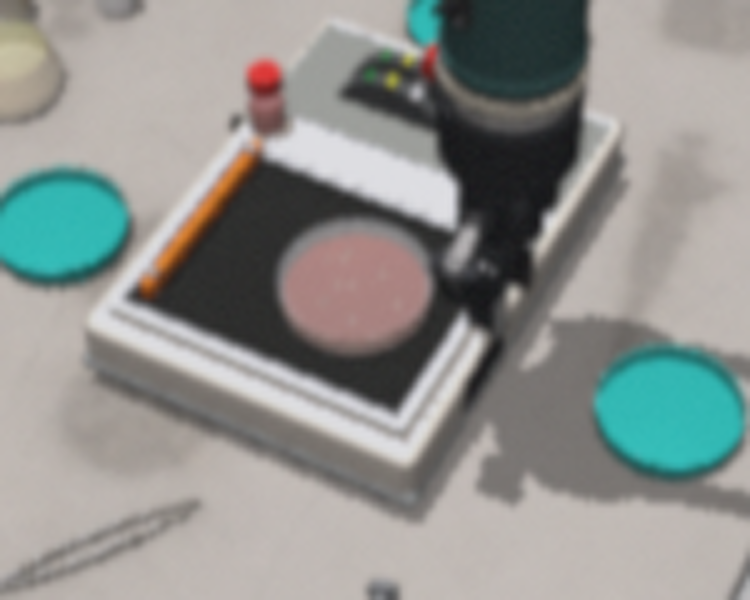

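Request:
drive_tool(rows=[[0, 0, 0, 0, -0.004, 0.001, 0.35], [0, 0, 0, 0.006, 0, 0, 0.35], [0, 0, 0, 0.006, 0, 0, 0.35], [0, 0, 0, 0.006, 0, 0, 0.35], [0, 0, 0, 0.004, 0, 0, 0.35], [0, 0, 0, 0.004, 0, 0, 0.35], [0, 0, 0, 0.004, 0, 0, 0.35], [0, 0, 0, 0.004, 0, 0, 0.35]])

```text
time: 4.1
tool_pos: [0.4618, 0.1162, 0.0812]
tcp_rot: [3.142, 0.001, -0.0]
wrist_force: [0.2, -0.7, -0.2]
width: 0.352
grip_force: 0.0
```

Request:
drive_tool(rows=[[0, 0, 0, 0.004, 0, 0, 0.35], [0, 0, 0, 0.004, 0, 0, 0.35], [0, 0, 0, 0.004, 0, 0, 0.35], [0, 0, 0, 0.004, 0, 0, 0.35], [0, 0, 0, 0.004, 0, 0, 0.35], [0, 0, 0, 0.004, 0, 0, 0.35], [0, 0, 0, 0.004, 0, 0, 0.35], [0, 0, 0, 0.004, 0, 0, 0.35]])

```text
time: 4.77
tool_pos: [0.4938, 0.1162, 0.0813]
tcp_rot: [-3.142, -0.001, 0.0]
wrist_force: [1.0, -0.0, 1.0]
width: 0.35
grip_force: 0.0
```

```bash
cat > d.py <<'E'
from h import *
for c in("top","scene"):
    p=read_camera(c)
    for m in masks_of(p,"dish")[:4]:
        ys,xs=np.nonzero(m["mask"]); b=m["bbox"]; print(c,round(m["score"],2),np.round(b,1),at_z(p,(b[0]+b[2])/2,(b[1]+b[3])/2,.089).round(4))
    if c=="scene": cv2.imwrite("pics/s_d.png",cv2.resize(p["color"][160:280,170:320,::-1],None,fx=5,fy=5,interpolation=cv2.INTER_CUBIC))
E
python3 d.py
```

```text
top 0.94 [197.1 106.8 221.7 135.9] [0.7179 0.0994 0.089 ]
top 0.84 [222.4 241.7 237.7 271.1] [0.3342 0.0338 0.089 ]
top 0.8 [289.4 156.4 323.1 185. ] [ 0.5785 -0.1798  0.089 ]
scene 0.81 [260.7 155.6 277.5 173.6] [ 0.5368 -0.1145  0.089 ]
scene 0.77 [287.2 228.3 321.4 260.7] [0.3138 0.125  0.089 ]
scene 0.59 [226.  206.3 255.7 229.9] [0.5113 0.1235 0.089 ]
scene 0.56 [168.9 192.5 194.6 217.3] [0.6893 0.1598 0.089 ]
```

View pics/s_d.png

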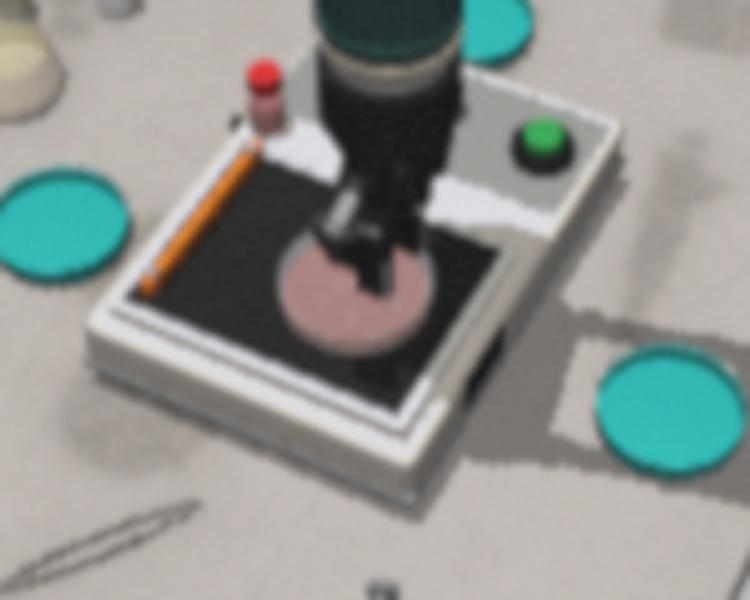

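Request:
drive_tool(rows=[[0, 0, 0, 0, 0, -0.03, 0.35], [0, 0, 0, -0.025, 0, 0, 0.35], [0, 0, 0, -0.025, 0, 0, 0.35], [0, 0, 0, 0, 0, 0.02, 0.35], [0, 0, 0, 0, 0, 0.01, 0.35], [0, 0, 0, 0, 0, 0.002, 0.35], [0, 0, 0, 0, 0, 0.002, 0.35], [0, 0, 0, 0, 0, 0, 0.35]])

```text
time: 5.63
tool_pos: [0.4437, 0.1161, 0.077]
tcp_rot: [3.141, 0.001, -0.001]
wrist_force: [-0.4, 0.2, 0.6]
width: 0.35
grip_force: 0.0
```

Request:
drive_tool(rows=[[0, 0, 0, 0, 0, 0.0015, 0.35], [0, 0, 0, 0, 0, 0.0015, 0.35], [0, 0, 0, 0, 0, 0, 0.35]])

```text
time: 5.88
tool_pos: [0.4438, 0.1162, 0.0743]
tcp_rot: [-3.142, -0.001, -0.0]
wrist_force: [0.5, -0.7, 0.4]
width: 0.351
grip_force: 0.0
```

```bash
python3 d.py
```

```text
top 0.75 [187.9 177.  215.6 193.3] [0.5331 0.1171 0.089 ]
top 0.68 [207.5 240.8 236.4 271.5] [0.3346 0.0564 0.089 ]
top 0.56 [194.6 104.4 222.  136.2] [0.7209 0.1026 0.089 ]
top 0.55 [290.2 157.  320.8 184. ] [ 0.5791 -0.1776  0.089 ]
scene 0.87 [289.5 228.5 320.4 259.4] [0.3129 0.1225 0.089 ]
scene 0.8 [167.4 193.8 195.3 218.2] [0.688  0.1639 0.089 ]
scene 0.75 [224.  205.2 252.5 230. ] [0.5188 0.1253 0.089 ]
```

View pics/s_d.png

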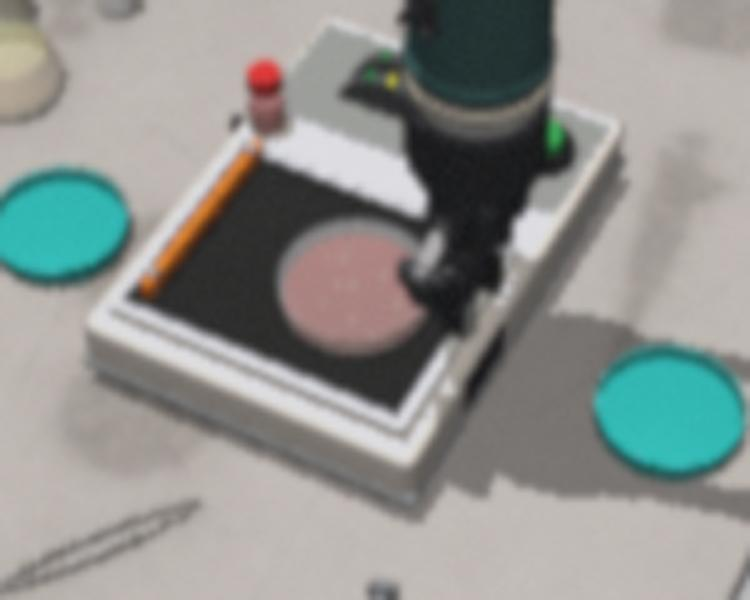

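Request:
drive_tool(rows=[[0, 0, 0, 0, 0, 0.001, 0.35], [0, 0, 0, 0, 0, 0.001, 0.35], [0, 0, 0, 0, 0, 0.001, 0.35], [0, 0, 0, 0, 0, 0, 0.35]])

```text
time: 6.42
tool_pos: [0.4432, 0.1161, 0.071]
tcp_rot: [3.142, 0.001, -0.001]
wrist_force: [0.2, 0.5, 0.0]
width: 0.354
grip_force: 0.0
```

Request:
drive_tool(rows=[[0, 0, 0, 0, 0, 0.001, 0.35], [0, 0, 0, 0, 0, 0.001, 0.35], [0, 0, 0, 0, 0, 0, 0.35]])

```text
time: 6.67
tool_pos: [0.4432, 0.1161, 0.069]
tcp_rot: [3.142, 0.001, -0.001]
wrist_force: [0.9, -0.3, 0.2]
width: 0.354
grip_force: 0.0
```

Request:
drive_tool(rows=[[0, 0, 0, 0, 0, 0.001, 0.35], [0, 0, 0, 0, 0, 0.001, 0.35], [0, 0, 0, 0, 0, 0, 0.35]])

```text
time: 6.92
tool_pos: [0.4432, 0.1161, 0.0671]
tcp_rot: [3.142, 0.001, -0.001]
wrist_force: [-0.6, -0.3, -0.3]
width: 0.351
grip_force: 0.0
```

Request:
drive_tool(rows=[[0, 0, 0, 0, 0, 0.001, 0.35], [0, 0, 0, 0, 0, 0, 0.35]])

```text
time: 7.08
tool_pos: [0.4433, 0.1161, 0.0661]
tcp_rot: [3.142, 0.001, -0.0]
wrist_force: [0.1, -0.9, -0.5]
width: 0.352
grip_force: 0.0
```

Request:
drive_tool(rows=[[0, 0, 0, 0, 0, -0.001, 0.35], [0, 0, 0, 0.002, 0, 0, 0.35], [0, 0, 0, 0.002, 0, 0, 0.35], [0, 0, 0, 0.002, 0, 0, 0.35]])

```text
time: 7.42
tool_pos: [0.4498, 0.1162, 0.0674]
tcp_rot: [-3.142, -0.001, -0.001]
wrist_force: [0.7, 0.1, 0.2]
width: 0.354
grip_force: 0.0
```

Request:
drive_tool(rows=[[0, 0, 0, 0.003, 0, 0, 0.35], [0, 0, 0, 0.003, 0, 0, 0.35], [0, 0, 0, 0.003, 0, 0, 0.35]])

```text
time: 7.67
tool_pos: [0.4588, 0.1162, 0.0673]
tcp_rot: [-3.142, -0.001, -0.0]
wrist_force: [-0.0, -0.3, -0.4]
width: 0.355
grip_force: 0.0
```

Request:
drive_tool(rows=[[0, 0, 0, 0.003, 0, 0, 0.35], [0, 0, 0, 0.003, 0, 0, 0.35], [0, 0, 0, 0.003, 0, 0, 0.35], [0, 0, 0, 0.003, 0, 0, 0.35], [0, 0, 0, 0.003, 0, 0, 0.35]])

```text
time: 8.08
tool_pos: [0.4737, 0.1162, 0.0673]
tcp_rot: [3.142, 0.001, 0.0]
wrist_force: [1.0, 0.0, 0.3]
width: 0.352
grip_force: 0.0
```

```bash
python3 d.py
```

```text
top 0.89 [196.  103.9 220.9 137.7] [0.7195 0.1022 0.089 ]
top 0.66 [208.7 241.3 235.3 271.7] [0.3337 0.0563 0.089 ]
scene 0.85 [166.3 192.3 194.4 217.5] [0.693  0.1617 0.089 ]
scene 0.81 [290.9 228.6 319.4 258.3] [0.313  0.1207 0.089 ]
scene 0.79 [226.8 202.1 250.3 229.8] [0.521  0.1195 0.089 ]
scene 0.75 [294.6 134.2 312.9 148.2] [ 0.4825 -0.2745  0.089 ]
```

View pics/s_d.png

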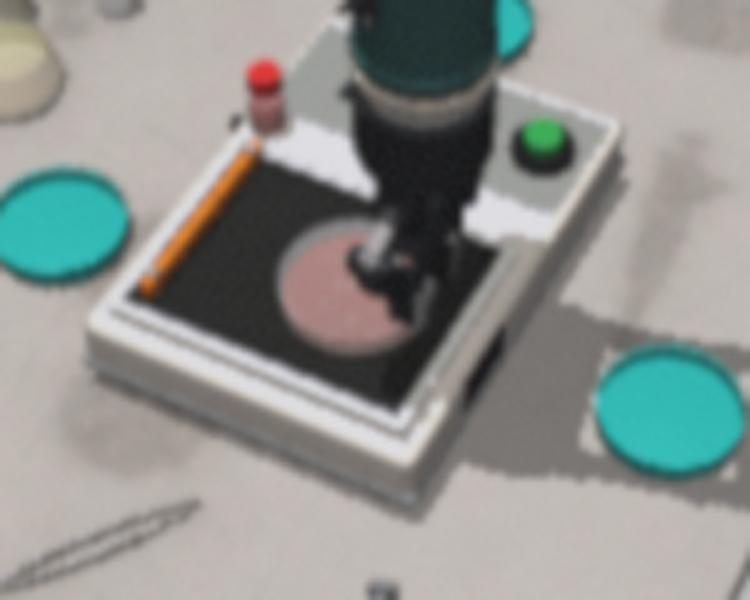

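```bash
python3 - <<'E'
from h import *
s=read_camera("scene"); print(status.read_state()["tool_pos"])
for y in(.13,.14,.145):
  for z in(.067,.08,.095): print(y,z,np.round([(np.array(proj(s,(x,y,z)))-[170,160])*5 for x in(.462,.474,.485)],0).tolist())
print([((np.array(proj(s,(.5137+.045*np.cos(a),.116+.045*np.sin(a),z)))-[170,160])*5).round().tolist() for z in(.075,.093) for a in np.arange(0,6.28,.785)])
t=read_camera("top"); cv2.imwrite("pics/t3.png",cv2.resize(t["color"][135:230,165:290,::-1],None,fx=6,fy=6,interpolation=cv2.INTER_CUBIC))
E
```

```text
[0.47326975 0.11612634 0.06719363]
0.13 0.067 [[425.0, 354.0], [407.0, 346.0], [390.0, 339.0]]
0.13 0.08 [[425.0, 340.0], [407.0, 332.0], [389.0, 325.0]]
0.13 0.095 [[425.0, 323.0], [407.0, 315.0], [389.0, 308.0]]
0.14 0.067 [[417.0, 366.0], [398.0, 358.0], [381.0, 351.0]]
0.14 0.08 [[417.0, 352.0], [398.0, 344.0], [381.0, 337.0]]
0.14 0.095 [[417.0, 336.0], [398.0, 328.0], [381.0, 321.0]]
0.145 0.067 [[413.0, 372.0], [394.0, 365.0], [377.0, 357.0]]
0.145 0.08 [[413.0, 358.0], [394.0, 351.0], [377.0, 343.0]]
0.145 0.095 [[413.0, 342.0], [394.0, 334.0], [377.0, 327.0]]
[[290.0, 268.0], [282.0, 314.0], [319.0, 350.0], [380.0, 354.0], [426.0, 324.0], [431.0, 278.0], [393.0, 243.0], [336.0, 239.0], [289.0, 248.0], [281.0, 294.0], [318.0, 330.0], [379.0, 335.0], [426.0, 304.0], [431.0, 258.0], [393.0, 223.0], [335.0, 219.0]]
```

View pics/t3.png

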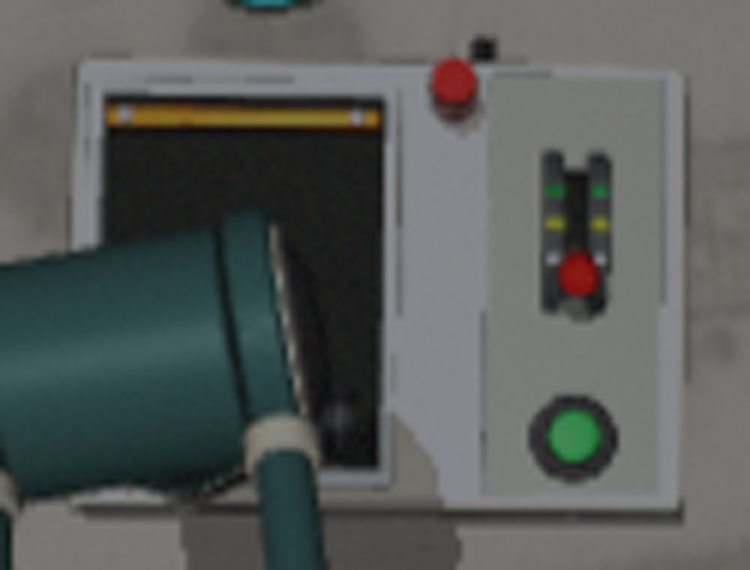

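Request:
drive_tool(rows=[[0, 0, 0, -0.025, 0, 0, 0.35], [0, 0, 0, 0, 0, -0.03, 0], [0, 0, 0, 0, 0, 0, 0], [0, 0, 0, 0, 0, 0, 0], [0, 0, 0, 0, 0, 0, 0], [0, 0, 0, 0, 0, 0, 0]])

```text
time: 8.88
tool_pos: [0.4484, 0.1161, 0.097]
tcp_rot: [3.142, 0.001, -0.0]
wrist_force: [0.1, -0.3, -0.0]
width: -0.002
grip_force: 0.0
```

Request:
drive_tool(rows=[[0, 0, 0, 0, 0, 0.005, 0], [0, 0, 0, 0, 0, 0.005, 0], [0, 0, 0, 0, 0, 0, 0], [0, 0, 0, 0, 0, 0, 0]])

```text
time: 9.22
tool_pos: [0.4476, 0.116, 0.0861]
tcp_rot: [3.141, 0.001, -0.004]
wrist_force: [0.4, 0.3, 0.4]
width: 0.004
grip_force: 0.0
```

```bash
python3 - <<'E'
from h import *
p=read_camera("scene"); T=status.read_state()["tool_pos"]; print(T)
im=cv2.resize(p["color"][160:280,170:320],None,fx=5,fy=5,interpolation=cv2.INTER_CUBIC)
im=cv2.convertScaleAbs(im,alpha=1.6,beta=30)
for dz,c in((0,(255,0,255)),(.02,(0,255,0))):
    u,v=(np.array(proj(p,T+[0,0,dz]))-[170,160])*5; cv2.circle(im,(int(u),int(v)),4,c,1)
cv2.imwrite("pics/s4.png",im[:,:,::-1])
E
```

```text
[0.44795786 0.11605061 0.08655341]
```

View pics/s4.png

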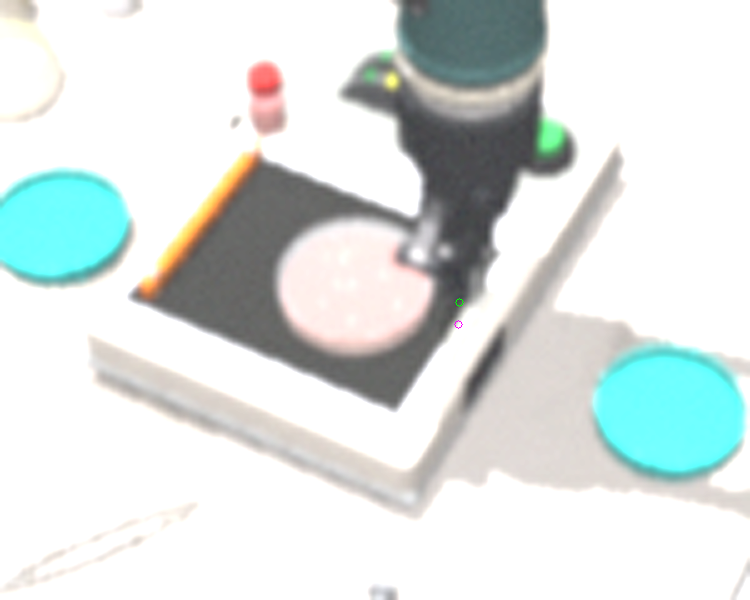

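Request:
drive_tool(rows=[[0, 0, 0, 0.004, 0, 0.004, 0], [0, 0, 0, 0, 0, 0.004, 0], [0, 0, 0, 0, 0, 0.004, 0], [0, 0, 0, 0, 0, 0.002, 0], [0, 0, 0, 0, 0, 0.002, 0], [0, 0, 0, 0, 0, 0, 0]])

```text
time: 9.77
tool_pos: [0.4519, 0.1161, 0.0706]
tcp_rot: [3.141, 0.001, -0.002]
wrist_force: [-0.3, 0.3, 0.6]
width: -0.003
grip_force: 0.0
```

Request:
drive_tool(rows=[[0, 0, 0, 0, 0, 0.002, 0], [0, 0, 0, 0, 0, 0.002, 0], [0, 0, 0, 0, 0, 0, 0]])

```text
time: 10.02
tool_pos: [0.4522, 0.1161, 0.067]
tcp_rot: [3.142, 0.001, -0.001]
wrist_force: [-0.4, -1.1, -0.7]
width: -0.003
grip_force: 0.0
```

Request:
drive_tool(rows=[[0, 0, 0, 0, 0, 0.001, 0], [0, 0, 0, 0, 0, 0.001, 0], [0, 0, 0, 0, 0, 0, 0]])

```text
time: 10.27
tool_pos: [0.4523, 0.1161, 0.0652]
tcp_rot: [3.142, 0.001, -0.0]
wrist_force: [0.3, -0.4, 0.5]
width: 0.003
grip_force: 0.0
```

Request:
drive_tool(rows=[[0, 0, 0, 0, 0, 0.001, 0], [0, 0, 0, 0, 0, 0.001, 0], [0, 0, 0, 0, 0, 0, 0]])

```text
time: 10.52
tool_pos: [0.4522, 0.1161, 0.0631]
tcp_rot: [3.142, 0.001, -0.001]
wrist_force: [0.7, 0.5, 0.1]
width: 0.001
grip_force: 0.0
```

Request:
drive_tool(rows=[[0, 0, 0, 0, 0, 0.001, 0], [0, 0, 0, 0, 0, 0.001, 0], [0, 0, 0, 0, 0, 0, 0]])

```text
time: 10.77
tool_pos: [0.4522, 0.1161, 0.061]
tcp_rot: [3.142, 0.001, -0.001]
wrist_force: [-0.1, -0.3, 0.5]
width: 0.001
grip_force: 0.0
```

Request:
drive_tool(rows=[[0, 0, 0, 0, 0, 0.001, 0], [0, 0, 0, 0, 0, 0.001, 0], [0, 0, 0, 0, 0, 0, 0]])

```text
time: 11.02
tool_pos: [0.4522, 0.1161, 0.059]
tcp_rot: [3.142, 0.001, -0.001]
wrist_force: [0.3, -0.2, -0.2]
width: -0.001
grip_force: 0.0
```

Request:
drive_tool(rows=[[0, 0, 0, 0, 0, 0.001, 0], [0, 0, 0, 0, 0, 0.001, 0], [0, 0, 0, 0, 0, 0, 0]])

```text
time: 11.27
tool_pos: [0.4522, 0.1161, 0.0571]
tcp_rot: [3.142, 0.001, -0.001]
wrist_force: [-0.7, 1.0, 0.2]
width: 0.0
grip_force: 0.0
```

Request:
drive_tool(rows=[[0, 0, 0, 0, 0, 0.001, 0], [0, 0, 0, 0, 0, 0, 0]])

```text
time: 11.43
tool_pos: [0.4523, 0.1161, 0.0561]
tcp_rot: [3.142, 0.001, -0.0]
wrist_force: [0.2, 0.0, -0.4]
width: -0.002
grip_force: 0.0
```

Request:
drive_tool(rows=[[0, 0, 0, 0, 0, 0.001, 0], [0, 0, 0, 0, 0, 0, 0]])

```text
time: 11.6
tool_pos: [0.4523, 0.1161, 0.0551]
tcp_rot: [3.142, 0.001, -0.0]
wrist_force: [-0.0, -0.0, -0.0]
width: -0.001
grip_force: 0.0
```

Request:
drive_tool(rows=[[0, 0, 0, 0, 0, 0.001, 0], [0, 0, 0, 0, 0, 0, 0]])

```text
time: 11.77
tool_pos: [0.4523, 0.1161, 0.0541]
tcp_rot: [3.142, 0.001, -0.0]
wrist_force: [0.7, -0.4, 0.4]
width: 0.001
grip_force: 0.0
```

Request:
drive_tool(rows=[[0, 0, 0, 0.002, 0, -0.001, 0], [0, 0, 0, 0.002, 0, 0, 0], [0, 0, 0, 0.003, 0, 0, 0], [0, 0, 0, 0.003, 0, 0, 0]])

```text
time: 12.1
tool_pos: [0.4629, 0.1162, 0.0554]
tcp_rot: [-3.142, -0.001, -0.0]
wrist_force: [-0.4, -0.3, -0.0]
width: -0.001
grip_force: 0.2
```

Request:
drive_tool(rows=[[0, 0, 0, 0.003, 0, 0, 0], [0, 0, 0, 0.003, 0, 0, 0], [0, 0, 0, 0.003, 0, 0, 0], [0, 0, 0, 0.003, 0, 0, 0], [0, 0, 0, 0.003, 0, 0, 0], [0, 0, 0, 0, 0, 0, 0]])

```text
time: 12.6
tool_pos: [0.4782, 0.1162, 0.0554]
tcp_rot: [-3.142, -0.001, -0.001]
wrist_force: [0.1, -1.5, 0.2]
width: 0.0
grip_force: 0.0
```

```bash
cat > r.py <<'E'
from h import *
# reddish dish-content pixels in scene view, and green/red features
p=read_camera("scene"); im=p["color"].astype(int); hsv=cv2.cvtColor(p["color"],cv2.COLOR_RGB2HSV).astype(int)
m=(((hsv[...,0]<12)|(hsv[...,0]>170))&(hsv[...,1]>50)&(hsv[...,1]<140)&(hsv[...,2]>80)).astype(np.uint8)
m[:160]=0;m[265:]=0;m[:,:185]=0;m[:,285:]=0
n,l,st,ce=cv2.connectedComponentsWithStats(m); i=1+st[1:,4].argmax(); print(st[i],ce[i].round(1))
ys,xs=np.nonzero(l==i); P=np.array([at_z(p,u,v,.082) for u,v in zip(xs,ys)]); print("x",P[:,0].min().round(4),P[:,0].max().round(4),"y",P[:,1].min().round(4),P[:,1].max().round(4))
ell=cv2.fitEllipse(cv2.convexHull(np.c_[xs,ys].astype(np.float32))); print("ell",np.round(ell[0],1),at_z(p,*ell[0],.082).round(4))
E
python3 r.py; python3 d.py | grep scene
```

```text
[223 205  24  22 360] [233.6 215.6]
x 0.495 0.5726 y 0.0763 0.1542
ell [235.2 215.6] [0.5333 0.1178 0.082 ]
scene 0.87 [167.7 192.  195.9 218.5] [0.6884 0.1609 0.089 ]
scene 0.79 [220.6 200.7 247.9 225.8] [0.5369 0.1164 0.089 ]
scene 0.7 [290.3 231.8 319.9 260.1] [0.31   0.1285 0.089 ]
scene 0.66 [187.2 165.3 293.2 257.6] [0.5249 0.1025 0.089 ]
```

Request:
drive_tool(rows=[[0, 0, 0, 0.003, 0, 0, 0], [0, 0, 0, 0.003, 0, 0, 0], [0, 0, 0, 0.003, 0, 0, 0], [0, 0, 0, 0.003, 0, 0, 0], [0, 0, 0, 0.003, 0, 0, 0], [0, 0, 0, 0.003, 0, 0, 0], [0, 0, 0, 0.003, 0, 0, 0], [0, 0, 0, 0.003, 0, 0, 0]])

```text
time: 13.52
tool_pos: [0.5017, 0.1162, 0.0553]
tcp_rot: [3.142, 0.001, -0.0]
wrist_force: [-0.8, -0.9, 0.5]
width: -0.0
grip_force: 0.2
```

Request:
drive_tool(rows=[[0, 0, 0, 0.002, 0, 0, 0], [0, 0, 0, 0.002, 0, 0, 0], [0, 0, 0, 0.002, 0, 0, 0], [0, 0, 0, 0.002, 0, 0, 0]])

```text
time: 13.85
tool_pos: [0.5095, 0.1162, 0.0553]
tcp_rot: [3.142, 0.001, -0.0]
wrist_force: [-0.0, -0.4, 0.2]
width: 0.002
grip_force: 0.2
```

```bash
python3 r.py; python3 d.py | grep scene
```

```text
[213 202  25  21 340] [224.1 212.1]
x 0.5241 0.6026 y 0.0763 0.1555
ell [226.  211.8] [0.564  0.1176 0.082 ]
scene 0.97 [290.6 226.8 323.2 260.4] [0.3086 0.119  0.089 ]
scene 0.72 [258.3 158.1 274.6 171.9] [ 0.5436 -0.1088  0.089 ]
scene 0.6 [169.3 191.  191.9 219.2] [0.6919 0.162  0.089 ]
scene 0.57 [212.7 194.2 238.3 223. ] [0.5682 0.1128 0.089 ]
```

Near the rail; go on in 1 mm steps until the force shows contact.

Request:
drive_tool(rows=[[0, 0, 0, 0.001, 0, 0, 0], [0, 0, 0, 0.001, 0, 0, 0], [0, 0, 0, 0.001, 0, 0, 0], [0, 0, 0, 0, 0, 0, 0]])

```text
time: 14.43
tool_pos: [0.5126, 0.1162, 0.0553]
tcp_rot: [-3.142, -0.001, -0.0]
wrist_force: [0.4, -0.3, -0.5]
width: -0.003
grip_force: 0.0
```

Request:
drive_tool(rows=[[0, 0, 0, 0.001, 0, 0, 0], [0, 0, 0, 0.001, 0, 0, 0], [0, 0, 0, 0, 0, 0, 0]])

```text
time: 14.68
tool_pos: [0.5147, 0.1162, 0.0553]
tcp_rot: [-3.142, -0.001, -0.0]
wrist_force: [-0.5, -0.9, -0.3]
width: 0.004
grip_force: 0.0
```

Request:
drive_tool(rows=[[0, 0, 0, 0.001, 0, 0, 0], [0, 0, 0, 0, 0, 0, 0]])

```text
time: 14.85
tool_pos: [0.5156, 0.1162, 0.0553]
tcp_rot: [-3.142, -0.001, -0.0]
wrist_force: [1.0, 1.0, 0.1]
width: -0.0
grip_force: 0.0
```

Request:
drive_tool(rows=[[0, 0, 0, 0.001, 0, 0, 0], [0, 0, 0, 0, 0, 0, 0]])

```text
time: 15.02
tool_pos: [0.5166, 0.1162, 0.0553]
tcp_rot: [-3.142, -0.001, -0.0]
wrist_force: [0.6, -0.0, -0.0]
width: -0.004
grip_force: 0.0
```

Request:
drive_tool(rows=[[0, 0, 0, 0.001, 0, 0, 0], [0, 0, 0, 0, 0, 0, 0]])

```text
time: 15.18
tool_pos: [0.5176, 0.1162, 0.0553]
tcp_rot: [-3.142, -0.001, -0.0]
wrist_force: [0.5, 0.2, -0.1]
width: -0.001
grip_force: 0.0
```

Request:
drive_tool(rows=[[0, 0, 0, 0.001, 0, 0, 0], [0, 0, 0, 0, 0, 0, 0]])

```text
time: 15.35
tool_pos: [0.5186, 0.1162, 0.0553]
tcp_rot: [3.142, 0.001, 0.0]
wrist_force: [0.1, -0.2, 0.4]
width: 0.002
grip_force: 0.1
```

Request:
drive_tool(rows=[[0, 0, 0, 0.001, 0, 0, 0], [0, 0, 0, 0, 0, 0, 0]])

```text
time: 15.52
tool_pos: [0.5188, 0.1162, 0.0552]
tcp_rot: [3.141, 0.001, -0.002]
wrist_force: [-2.5, 0.1, 2.2]
width: -0.001
grip_force: 1.3
```

```bash
python3 r.py; python3 d.py | grep scene
```

```text
[211 201  24  21 331] [221.4 211. ]
x 0.5337 0.6125 y 0.0769 0.1545
ell [223.3 210.7] [0.5733 0.1176 0.082 ]
scene 0.78 [252.8 152.9 276.2 176.3] [ 0.55   -0.1076  0.089 ]
scene 0.77 [166.9 193.5 195.2 217.4] [0.69   0.1626 0.089 ]
scene 0.57 [288.5 229.8 320.5 257.8] [0.3142 0.1226 0.089 ]
scene 0.56 [211.2 197.  238.5 221.2] [0.5689 0.1153 0.089 ]
```

Request:
drive_tool(rows=[[0, 0, 0, -0.002, 0, 0, 0], [0, 0, 0, -0.008, 0, 0, 0], [0, 0, 0, -0.008, 0, 0, 0], [0, 0, 0, 0, 0, -0.04, 0], [0, 0, 0, 0, 0, -0.035, 0], [0, 0, 0, 0, 0.04, 0, 0], [0, 0, 0, 0, 0.04, 0, 0], [0, 0, 0, 0, 0.04, 0, 0]])

```text
time: 16.43
tool_pos: [0.5018, -0.0043, 0.1317]
tcp_rot: [3.141, 0.006, 0.005]
wrist_force: [0.4, 0.5, -0.0]
width: 0.001
grip_force: 0.0
```

Request:
drive_tool(rows=[[0, 0, 0, 0, 0.04, 0, 0], [0, 0, 0, 0, 0.006, 0, 0], [0, 0, 0, 0, 0, 0, 0], [0, 0, 0, 0, 0, 0, 0]])

```text
time: 16.77
tool_pos: [0.5011, -0.0496, 0.1302]
tcp_rot: [-3.141, 0.002, -0.0]
wrist_force: [-0.6, 0.5, 0.5]
width: 0.004
grip_force: 0.0
```

```bash
python3 r.py; python3 d.py
```

```text
[211 201  27  21 434] [223.7 210.4]
x 0.5337 0.6125 y 0.0756 0.1558
ell [223.8 210.6] [0.5721 0.1166 0.082 ]
top 0.8 [206.5 237.6 223.2 270.8] [0.3398 0.0763 0.089 ]
top 0.75 [196.6 103.1 222.1 137.5] [0.721  0.0996 0.089 ]
top 0.74 [189.  155.6 217.1 187.8] [0.5716 0.1143 0.089 ]
top 0.73 [297.3 156.5 322.  185.4] [ 0.578  -0.1895  0.089 ]
scene 0.96 [290.3 228.5 321.5 259.3] [0.3106 0.1212 0.089 ]
scene 0.86 [211.7 195.9 240.2 222.1] [0.5662 0.1135 0.089 ]
scene 0.8 [167.  193.6 194.1 218.1] [0.6904 0.1645 0.089 ]
scene 0.77 [251.8 157.3 274.9 177. ] [ 0.548  -0.0952  0.089 ]
```

Request:
drive_tool(rows=[[0, 0, 0, 0, 0, 0.02, 0], [0, 0, 0, 0, 0, 0.02, 0], [0, 0, 0, 0, 0, 0.006, 0], [0, 0, 0, 0, 0, 0, 0]])

```text
time: 17.35
tool_pos: [0.4994, -0.0487, 0.0821]
tcp_rot: [-3.141, -0.003, 0.008]
wrist_force: [0.5, 0.3, 0.1]
width: -0.001
grip_force: 0.0
```

Request:
drive_tool(rows=[[0, 0, 0, 0.004, 0, 0, 0], [0, 0, 0, 0.004, 0, 0, 0], [0, 0, 0, 0.004, 0, 0, 0], [0, 0, 0, 0.004, 0, 0, 0], [0, 0, 0, 0.004, 0, 0, 0], [0, 0, 0, 0.004, 0, 0, 0]])

```text
time: 17.85
tool_pos: [0.526, -0.0499, 0.0848]
tcp_rot: [3.141, 0.001, -0.0]
wrist_force: [-6.0, -0.3, 4.1]
width: 0.002
grip_force: 2.7
```

Request:
drive_tool(rows=[[0, 0, 0, 0.004, 0, 0, 0], [0, 0, 0, 0.004, 0, 0, 0], [0, 0, 0, 0.004, 0, 0, 0]])

```text
time: 18.1
tool_pos: [0.5337, -0.0496, 0.0842]
tcp_rot: [-3.141, -0.001, 0.014]
wrist_force: [-11.1, 0.6, 7.8]
width: 0.0
grip_force: 5.8
```

Request:
drive_tool(rows=[[0, 0, 0, -0.01, 0, 0, 0], [0, 0, 0, -0.012, 0, 0, 0], [0, 0, 0, 0, 0, 0.007, 0], [0, 0, 0, 0, 0, 0, 0], [0, 0, 0, 0.004, 0, 0, 0], [0, 0, 0, 0.004, 0, 0, 0], [0, 0, 0, 0.004, 0, 0, 0]])

```text
time: 18.68
tool_pos: [0.5271, -0.0497, 0.0773]
tcp_rot: [-3.141, -0.001, 0.004]
wrist_force: [-6.7, -0.3, 5.7]
width: -0.003
grip_force: 3.6
```

Request:
drive_tool(rows=[[0, 0, 0, 0.004, 0, 0, 0], [0, 0, 0, 0.004, 0, 0, 0]])

```text
time: 18.85
tool_pos: [0.5326, -0.0495, 0.0771]
tcp_rot: [-3.141, -0.001, 0.012]
wrist_force: [-12.1, 0.4, 9.7]
width: -0.004
grip_force: 6.2
```

Request:
drive_tool(rows=[[0, 0, 0, 0.004, 0, 0, 0], [0, 0, 0, 0.004, 0, 0, 0]])

```text
time: 19.02
tool_pos: [0.5427, -0.0497, 0.0772]
tcp_rot: [-3.141, -0.001, 0.004]
wrist_force: [-0.3, 1.1, 0.1]
width: 0.001
grip_force: 0.0
```

Request:
drive_tool(rows=[[0, 0, 0, 0.004, 0, 0, 0], [0, 0, 0, 0.004, 0, 0, 0], [0, 0, 0, 0, 0, 0, 0]])

```text
time: 19.27
tool_pos: [0.5529, -0.0499, 0.0775]
tcp_rot: [3.141, 0.001, 0.002]
wrist_force: [-0.8, 0.5, 0.3]
width: 0.003
grip_force: 0.0
```

Request:
drive_tool(rows=[[0, 0, 0, 0.004, 0, 0, 0], [0, 0, 0, 0.004, 0, 0, 0]])

```text
time: 19.43
tool_pos: [0.5578, -0.0497, 0.077]
tcp_rot: [-3.141, -0.001, 0.007]
wrist_force: [-8.1, 0.0, 7.3]
width: 0.004
grip_force: 4.2
```

Request:
drive_tool(rows=[[0, 0, 0, 0.004, 0, 0, 0], [0, 0, 0, 0.004, 0, 0, 0]])

```text
time: 19.6
tool_pos: [0.5655, -0.0496, 0.077]
tcp_rot: [-3.141, -0.001, 0.008]
wrist_force: [-3.5, 0.5, 3.2]
width: 0.004
grip_force: 2.0
```

Request:
drive_tool(rows=[[0, 0, 0, 0.003, 0, 0, 0], [0, 0, 0, 0.003, 0, 0, 0], [0, 0, 0, 0, 0, 0, 0]])

```text
time: 19.85
tool_pos: [0.5749, -0.0498, 0.0775]
tcp_rot: [3.141, 0.001, 0.003]
wrist_force: [0.6, -0.2, 0.1]
width: -0.002
grip_force: 0.0
```

Request:
drive_tool(rows=[[0, 0, 0, 0.002, 0, 0, 0], [0, 0, 0, 0.002, 0, 0, 0], [0, 0, 0, 0, 0, 0, 0], [0, 0, 0, 0, 0, 0, 0]])

```text
time: 20.18
tool_pos: [0.5776, -0.0498, 0.0772]
tcp_rot: [-3.142, -0.001, -0.0]
wrist_force: [1.2, -0.5, -0.2]
width: 0.0
grip_force: 0.0
```

Request:
drive_tool(rows=[[0, 0, 0, -0.02, 0, 0, 0], [0, 0, 0, -0.025, 0, -0.01, 0], [0, 0, 0, -0.03, 0, -0.01, 0], [0, 0, 0, -0.03, 0, 0, 0], [0, 0, 0, 0, 0, 0, 0], [0, 0, 0, 0, 0, 0, 0]])

```text
time: 20.68
tool_pos: [0.4713, -0.0497, 0.0972]
tcp_rot: [-3.142, -0.0, -0.001]
wrist_force: [1.2, -0.5, -0.3]
width: -0.003
grip_force: 0.0
```

```bash
cat > k.py <<'E'
from h import *
for c,(x0,y0,x1,y1) in(("top",(165,135,290,230)),("scene",(180,155,305,265))):
    p=read_camera(c); hsv=cv2.cvtColor(p["color"],cv2.COLOR_RGB2HSV).astype(int); H,S,V=hsv[...,0],hsv[...,1],hsv[...,2]
    roi=np.zeros(H.shape,bool); roi[y0:y1,x0:x1]=1
    for n,m,z in(("green",(H>50)&(H<80)&(S>130)&(V>70),.07),("red",((H<6)|(H>174))&(S>150)&(V>80),.11)):
        nn,lab,st,ce=cv2.connectedComponentsWithStats((m&roi).astype(np.uint8))
        for i in range(1,nn):
            if st[i,4]>5: print(c,n,st[i].tolist(),ce[i].round(1),at_z(p,*ce[i],z).round(4))
E
python3 k.py
```

```text
top red [237, 145, 7, 7, 39] [240.2 148.2] [0.6367 0.0097 0.11  ]
top red [258, 158, 7, 7, 32] [261.1 160.8] [ 0.6016 -0.0496  0.11  ]
scene green [275, 185, 8, 6, 34] [278.3 187.3] [ 0.4744 -0.0534  0.07  ]
scene red [240, 163, 5, 7, 25] [242.3 165.8] [ 0.6002 -0.0503  0.11  ]
scene red [220, 173, 6, 6, 27] [222.4 175.2] [0.6344 0.0151 0.11  ]
```

Request:
drive_tool(rows=[[0, 0, 0, 0.002, 0, 0.015, 0], [0, 0, 0, 0, 0, 0.015, 0], [0, 0, 0, 0, 0, 0.01, 0], [0, 0, 0, 0, 0, 0, 0]])

```text
time: 21.12
tool_pos: [0.4734, -0.0496, 0.0549]
tcp_rot: [-3.141, -0.001, 0.007]
wrist_force: [-0.2, -0.0, 0.1]
width: -0.003
grip_force: 0.0
```

Request:
drive_tool(rows=[[0, 0, 0, 0, 0, 0.002, 0], [0, 0, 0, 0, 0, 0.002, 0], [0, 0, 0, 0, 0, 0.002, 0], [0, 0, 0, 0, 0, 0, 0]])

```text
time: 21.45
tool_pos: [0.4755, -0.0499, 0.0519]
tcp_rot: [3.141, 0.001, 0.003]
wrist_force: [-0.5, 0.2, 2.4]
width: 0.005
grip_force: 1.0
```

Request:
drive_tool(rows=[[0, 0, 0, 0, 0, 0.002, 0], [0, 0, 0, 0, 0, 0.002, 0], [0, 0, 0, 0, 0, 0, 0]])

```text
time: 21.7
tool_pos: [0.4756, -0.05, 0.0479]
tcp_rot: [3.141, 0.001, 0.003]
wrist_force: [1.1, -0.2, 4.5]
width: -0.004
grip_force: 2.1
```

Request:
drive_tool(rows=[[0, 0, 0, 0, 0, 0.001, 0], [0, 0, 0, 0, 0, 0.001, 0], [0, 0, 0, 0, 0, 0, 0], [0, 0, 0, 0, 0, 0, 0]])

```text
time: 22.03
tool_pos: [0.4756, -0.05, 0.0469]
tcp_rot: [3.141, 0.001, 0.003]
wrist_force: [-1.6, -0.3, 10.9]
width: -0.005
grip_force: 5.8
```

Request:
drive_tool(rows=[[0, 0, 0, 0, 0, 0.001, 0], [0, 0, 0, 0, 0, 0.001, 0], [0, 0, 0, 0, 0, 0, 0], [0, 0, 0, 0, 0, 0, 0]])

```text
time: 22.37
tool_pos: [0.4757, -0.05, 0.0467]
tcp_rot: [3.141, 0.001, 0.002]
wrist_force: [-6.7, 1.3, 25.7]
width: -0.004
grip_force: 12.3
```

Request:
drive_tool(rows=[[0, 0, 0, 0, 0, -0.01, 0], [0, 0, 0, 0, 0, -0.03, 0], [0, 0, 0, 0, 0, -0.04, 0], [0, 0, 0, -0.03, 0, -0.04, 0], [0, 0, 0, -0.02, 0.03, 0, 0], [0, 0, 0, 0, 0.03, 0, 0], [0, 0, 0, 0, 0, 0, 0], [0, 0, 0, 0, 0, 0, 0]])

```text
time: 23.03
tool_pos: [0.4288, -0.1107, 0.1563]
tcp_rot: [-3.141, 0.004, 0.001]
wrist_force: [-0.9, 0.3, 0.4]
width: 0.001
grip_force: 0.0
```

```bash
python3 k.py; python3 r.py
```

```text
top green [256, 203, 9, 9, 62] [260.1 207.3] [ 0.4735 -0.0494  0.07  ]
top red [237, 145, 7, 7, 39] [240.2 148.2] [0.6367 0.0097 0.11  ]
top red [258, 158, 7, 7, 32] [261.1 160.8] [ 0.6016 -0.0496  0.11  ]
scene green [274, 185, 9, 6, 41] [278.2 187.4] [ 0.4745 -0.053   0.07  ]
scene red [240, 163, 5, 7, 26] [242.2 165.8] [ 0.6004 -0.0501  0.11  ]
scene red [220, 173, 6, 6, 26] [222.3 175.2] [0.6346 0.0154 0.11  ]
[211 201  27  21 432] [223.7 210.4]
x 0.534 0.6125 y 0.0756 0.1545
ell [223.9 210.6] [0.5719 0.1164 0.082 ]
```

Dish, lever, button and vial all measure as they should, so I'm handing the job in.

```bash
python3 -c "
from workcell import workorder; print(workorder.finish_job())"
```

```text
the job is handed in; nothing more can be done
None
```

I handed the job in at about 23 s: the dish is against the orange rail, the lever is at the second stop (green), and the start button was pressed fully down and is up again; these are my own camera and force readings, as the hand-in returned no verdict.

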